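# Close up the row and pack the bottle tray

### The arm

A 7-joint arm with a two-finger parallel gripper is mounted at the origin on a cart in front of the work surface, level with it; the furniture and walls round the work are solid. World frame = base frame: x ahead of the robot, y to its left, z up, the work surface at z = 0. Lengths are in m, angles in rad, forces in N, time in s.
With the tool pointing down it reaches from about 0.35 to 0.9 m from the base axis. Payload 19.9 kg.
Tool frame: the origin (TCP) lies midway between the tips of the shut fingers; the grasp point (between the pads) lies 19 mm behind it; z points along the fingers, y is the line along which they close (so a half turn about z gives the same grasp; the last joint's range is limited). The gripper opens to 94 mm and grips with 3 to 60 N. Pads are 16 mm wide; open, the fingers measure 119 mm over their backs; the gripper's body (75 mm by 177 mm) begins 78 mm behind the grasp point.
Start: joints at [-1.3, 0.417, -0.01, 1.614, 0.005, 1.111, -0.053], TCP at [0.192, 0.595, 0.205] pointing down, gripper open.
Joint ranges: [-2.81, 2.81], [-0.39, 2.02], [-1.27, 1.25], [0.06, 2.57], [-1.19, 4.33], [0.19, 2], [-2.82, 2.82]. Speed limits (rad/s): [1.89, 1.89, 2.39, 2.39, 3.01, 3.01, 3.01].

### API

Orientations are given as [roll, pitch, yaw] about the fixed x, y, z axes, in that order (R = Rz(yaw) Ry(pitch) Rx(roll)).
In Python, from plant import ctrl, cams, job gives the robot as it stands.
- The arm moves only by the tool move_arm, never from a script. Its argument "motion" is a list that holds one entry, the list of rows, each a list of 7 numbers: the turn, a rotation vector about the tool's x, y, z in rad, then the shift along the tool's x, y, z in mm, then the finger opening in mm, from 0 to 94. A call has 1 to 5 rows; each row is the pose to reach, as a shift and turn from the pose commanded when the call began, along the tool's axes at that moment; what a row does not reach only later rows make up. A row lasts 1/12 s, in which the tool goes at most 41.7 mm and 7.16 degrees, less where a joint would pass 70% of its speed; a pose out of reach is approached as far as the arm can. A call with a gripper value outside its range is refused whole. The fingers move at their own pace and stop on an object; "newtons" is the grip in N (left out, the last holds). Time passes only in rows, so rows that repeat a pose let the fingers close. It gives the time, the measured TCP pose, the force, the opening and the grip force at its end, in the units of the state.
- ctrl.state(): the state, without advancing time (a new reading comes with each control period).
- cams.snapshot(name): name is "scene" or "top"; returns a dict with "image" (400x640x3 uint8, blue, green, red), "depth" (400x640 float32, m along the optical axis (not along the pixel's ray), 0 where there is no reading), "K" (3x3 intrinsics, pixels), "rvec" (rotation vector, rad) and "tvec" (3), from world to camera coordinates, as OpenCV has them. Camera axes: x right, y down, z forward; pixel columns grow to the right and rows downward; lengths in m; the calibration is good to about 2 mm. A picture is of the moment at which its call begins.
- job.sign_off(): hands the job in; it is judged then, once.
The state is a dict: "t": time; "joint_pos": joint angles; "dq": joint speeds; "effort": joint torques, N m; "ee_pos": TCP position; "eef_rot": TCP orientation; "force": force on the tool from outside, world axes, zero at the start; "ft_torque": the same for the moment, N m; "grip_width": finger opening in m; "finger_force": force on a finger pad.
Only numpy, scipy, OpenCV 4.12 (cv2) and the standard library are available. Lean on these libraries where they do the work, as an engineer would, in place of code of your own. Each camera call takes 0.05 s, during which the arm holds its last target. There are 200 camera calls.

### The job

The narrow blue tray must hold all five reagent bottles, standing in one snug row. The bottles already in it leave wasted space: slide them up together along the tray, without lifting any of them out, to make room for the two bottles that stand on the bench nearby (the clear ones with white caps), and stand those in the tray as well, setting them down gently rather than dropping them. In the end all five stand upright on the tray's floor, with none of them knocked over on the way and the other things on the bench left as they are.

Things in the scene. Friction and masses are not known exactly. Their poses are not given: they have to be found in the camera images.
- tray: Narrow blue open tray that does not move (fixed to the bench). Origin under its centre on the bench; its y axis runs along the tray's length, x across it, z up. Inside it measures 183 mm along y and 60 mm across x; the walls are 4 mm thick with a small rolled rim, so that outside it is about 197 x 74 mm; a small carrying lug 38 mm wide stands out 12 mm at each end. The inner floor is flat, 6 mm above the bench, and the top of the walls is 36 mm above the bench.
- tray_in (a point): Centre of the tray's inner floor (axes as the tray).
- small_a_c (a point): Small dark bottle with a white cap and blue band, 27 mm diameter, 55 mm high; point on its axis half-way up (27.5 mm above its foot). Stands in the tray beside the other small one, near the tray's -y end; the two go side by side across the tray.
- small_b_c (a point): Small dark bottle with a black cap and red band, 27 mm diameter, 58 mm high; point on its axis half-way up (29 mm above its foot). Stands in the tray beside the other small one.
- mid_in_c (a point): Clear medium bottle with white cap and green band that stands in the tray, adrift towards the middle: 46 mm diameter up to 58 mm, then a 40 mm wide cap up to 71 mm; point on its axis half-way up (35.5 mm above its foot). About 0.1 kg.
- mid_out_c (a point): The same kind of medium bottle with green band (46 mm diameter up to 58 mm, 40 mm cap, 71 mm high, about 0.1 kg), standing on the bench, to be packed; point on its axis half-way up (35.5 mm above its foot).
- big_out_c (a point): Large clear bottle with white cap and dark band, standing on the bench, to be packed: 54 mm diameter up to 82 mm, then a 46 mm wide cap up to 95 mm; point on its axis half-way up (47.5 mm above its foot). About 0.16 kg. Along the tray the pair of small bottles, two medium ones and the large one take 173 of the 183 mm.
- calculator: Desk calculator, 150 x 107 x 26 mm, origin under its centre: leave alone.
- dish: Shallow open white dish, 125 mm across, 21 mm high, origin under its centre: leave alone.
- flask: Square white plastic bottle, 61 x 72 x 167 mm, origin under its centre: leave alone.
- notes: Pad of yellow notes, 58 x 81 x 14 mm, origin under its centre: leave alone.
- specimen: White die-cut test specimen lying on the bench, 43 x 118 x 8 mm, origin under its centre: leave alone.

How it is judged:
At the end, for the whole second after the job is handed in: All five bottles stand inside the tray: each one's axis within the tray's inner walls allowing for its radius (3 mm to spare), its foot on the tray's floor within 4 mm, upright within 0.09 rad, at rest and released (x of small_a_c in the frame of tray_in between -0.0195 and 0.0195 m and y of small_a_c in the frame of tray_in between -0.081 and 0.081 m and z of small_a_c in the frame of tray_in between 0.0235 and 0.0315 m and angle between each of small_a_c, small_b_c, mid_in_c, mid_out_c, big_out_c's own z axis and vertical below 0.09 rad and linear speed of each of small_a, small_b, mid_in, mid_out, big_out below 0.02 m/s and x of small_b_c in the frame of tray_in between -0.0195 and 0.0195 m and y of small_b_c in the frame of tray_in between -0.081 and 0.081 m and z of small_b_c in the frame of tray_in between 0.025 and 0.033 m and x of mid_in_c in the frame of tray_in between -0.01 and 0.01 m and y of mid_in_c in the frame of tray_in between -0.0715 and 0.0715 m and z of mid_in_c in the frame of tray_in between 0.0315 and 0.0395 m and x of mid_out_c in the frame of tray_in between -0.01 and 0.01 m and y of mid_out_c in the frame of tray_in between -0.0715 and 0.0715 m and z of mid_out_c in the frame of tray_in between 0.0315 and 0.0395 m and x of big_out_c in the frame of tray_in between -0.006 and 0.006 m and y of big_out_c in the frame of tray_in between -0.0675 and 0.0675 m and z of big_out_c in the frame of tray_in between 0.0435 and 0.0515 m); the robot touches nothing.
It fails at once if a bottle that stood in the tray is lifted more than 25 mm off the tray's floor (z of small_a_c in the frame of tray_in above 0.0525 m or z of small_b_c in the frame of tray_in above 0.054 m or z of mid_in_c in the frame of tray_in above 0.0605 m).
It fails at once if one of the five bottles is knocked over (tilted more than 0.7 rad) (angle between any of small_a_c, small_b_c, mid_in_c, mid_out_c, big_out_c's own z axis and vertical above 0.7 rad).
It fails at once if a bottle from the bench is dropped (falls free of the fingers faster than 0.6 m/s, about 20 mm) ((linear speed of mid_out above 0.6 m/s and contact force between the fingers and mid_out below 0.02 N) or (linear speed of big_out above 0.6 m/s and contact force between the fingers and big_out below 0.02 N)).
It fails at once if calculator, dish, square bottle, notes or specimen moved more than 25 mm (distance of any of calculator, dish, flask, notes, specimen from where it was at the start of the episode above 0.025 m).
It also fails if it takes over 72 s, if anything falls off the work surface, if the arm or the gripper's body presses on something with over 40 N, if the wrist force passes 120 N, or if a joint passes its speed limit or range.

## Working session

There is one attempt and no reset: what is moved stays moved. The work goes in short steps, Python scripts to look and compute and a tool call to move; the robot and the scene stay as the last step left them, time stands still between calls to the robot, and variables do not carry over. Pictures are saved under pics/ and viewed, at most 10 in all, crops included, and the job is handed in when it is done.

Besides the shell and the picture viewer there is one more tool, called after "Request:" as name(argument=value, ...), one argument or row to a line, values as JSON. move_arm: Moves the arm, as the interface text tells. Its arguments: {"type":"object","properties":{"motion":{"type":"array","items":{"type":"array","items":{"type":"array","items":{"type":"number"}}}},"newtons":{"type":"number"}},"required":["motion"]}

```bash
mkdir -p pics; ls
cat > h.py <<'E'
import numpy as np, cv2
from plant import ctrl, cams, job
def snap(n):
    s=cams.snapshot(n); R=cv2.Rodrigues(np.array(s['rvec'],float))[0]; t=np.array(s['tvec'],float).ravel()
    return s,R,t
def ray(s,R,t,u,v,z):
    d=R.T@np.linalg.inv(s['K'])@np.array([u,v,1.]); c=-R.T@t
    return c+d*(z-c[2])/d[2]
def cloud(s,R,t):
    d=s['depth'];v,u=np.indices(d.shape); p=np.stack([u,v,np.ones_like(u)],-1).astype(float)@np.linalg.inv(s['K']).T*d[...,None]
    return (p-t)@R
E
python3 - <<'E'
from h import *
for n in('scene','top'):
    s,R,t=snap(n); cv2.imwrite(f'pics/{n}0.png',s['image']); print(n,-R.T@t,R.tolist(),s['K'][0,0])
print(ctrl.state())
E
```

```text
pics
scene [-0.62640145 -0.81016164  0.95720586] [[0.5358801442769543, -0.844263671302664, 0.007164097169818973], [-0.4566575881347027, -0.29697078013992056, -0.8386132618448647], [0.7101382387737669, 0.4461246564152608, -0.544680156394244]] 493.3036057071625
top [ 0.37532006 -0.06878456  1.92079774] [[0.015762420138046296, -0.999829271999318, -0.009642248944377985], [-0.9946979655707109, -0.014699935642723538, -0.10178344257092307], [0.10162432484833694, 0.01119547879339873, -0.9947598493373696]] 477.98748779661895
{'t': 0.1, 'joint_pos': array([-1.29952035,  0.4178682 , -0.01031685,  1.61410226,  0.0047159 ,
        1.11067543, -0.05298546]), 'dq': array([ 0.00130112, -0.00210302,  0.00202978, -0.00194072,  0.00012819,
        0.00065823,  0.00049087]), 'effort': array([ 1.81869869e-03, -8.52585053e+01,  6.40328620e-01, -4.26697826e+01,
       -4.88123414e-02,  1.64353859e-02,  7.99687791e-05]), 'ee_pos': array([0.19221991, 0.59436625, 0.20492147]), 'eef_rot': array([-3.14056690e+00,  9.10790178e-05,  2.82885893e+00]), 'force': array([ 0.54984073, -0.40607281,  0.96593783]), 'ft_torque': array([0.00360313, 0.01428115, 0.00735436]), 'finger_force': 0.0, 'grip_width': 0.09405226472762111}
```

View pics/scene0.png

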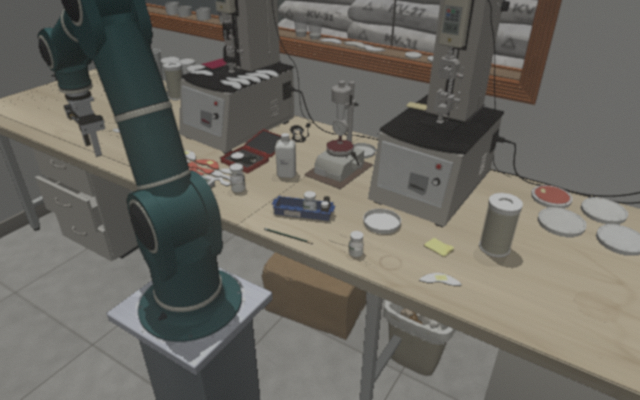

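View pics/top0.png

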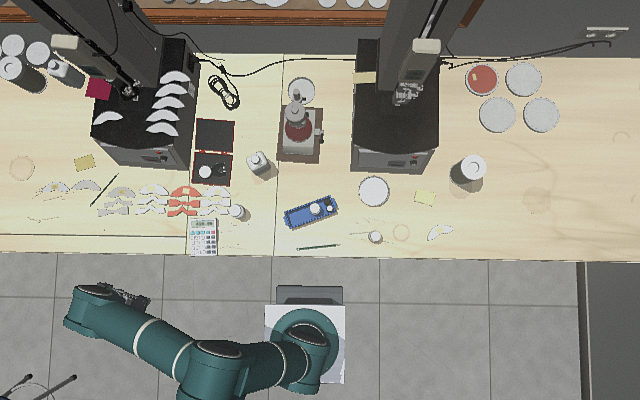

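Top view: the tray is at about (311,212) with bottles in its right half. One outside bottle is at about (236,212), the other at about (375,237). I'll take an enlarged crop to get these more precisely.

Run:
```python
from h import *
s,R,t=snap('top'); im=s['image']
cv2.imwrite('pics/c1.png',cv2.resize(im[180:260,215:405],None,fx=4.2,fy=4.2,interpolation=cv2.INTER_CUBIC))
P=cloud(s,R,t)
hsv=cv2.cvtColor(im,cv2.COLOR_BGR2HSV)
m=cv2.inRange(hsv,(100,110,40),(125,255,255)); m[:185]=0;m[245:]=0;m[:,:270]=0;m[:,350:]=0
print('blue',m.sum()/255, cv2.minAreaRect(cv2.findNonZero(m)))
b=P[m>0]; print('z',np.percentile(b[:,2],[5,50,95]))
# caps: by height
for n,(u0,u1,v0,v1) in dict(L=(222,250,195,225),T=(280,345,190,232),M=(362,388,225,250)).items():
    q=P[v0:v1,u0:u1]; 
    for lo,hi in((.05,.068),(.068,.085),(.085,.11)):
        k=((q[...,2]>lo)&(q[...,2]<hi)).astype('uint8')
        nn,l,st,c=cv2.connectedComponentsWithStats(k)
        for i in range(1,nn):
            if st[i,4]>8:
                pp=q[l==i]; print(n,lo,st[i],c[i]+[u0,v0],pp.mean(0).round(4),(pp.min(0)+pp.max(0))/2,np.ptp(pp,0).round(3))
for u,v in[(300,240),(350,200)]: print(P[v,u])
```

```text
blue 436.0 ((309.8599548339844, 211.6180419921875), (17.83864974975586, 53.32817459106445), 69.86369323730469)
z [-0.00036226  0.01012689  0.04096544]
L 0.05 [ 9  9 13 14 37] [239.18918919 212.35135135] [0.5057 0.2613 0.0612] [0.51240319 0.26977444 0.05892458] [0.051 0.044 0.017]
L 0.085 [  7  10  12  12 112] [234.59821429 210.29464286] [0.5109 0.2731 0.0953] [0.51030237 0.27336803 0.09616884] [0.043 0.045 0.021]
T 0.05 [44  8  6  6 21] [326.80952381 200.71428571] [ 0.5562 -0.0802  0.0626] [ 0.55692419 -0.07899364  0.0612314 ] [0.019 0.02  0.013]
T 0.05 [47 16  6  6 27] [329.37037037 208.14814815] [ 0.5276 -0.0906  0.0582] [ 0.52666091 -0.09114989  0.05922669] [0.02  0.02  0.016]
T 0.05 [29 18 11  7 16] [313.625  211.5625] [ 0.5135 -0.0293  0.0556] [ 0.51565394 -0.03060587  0.05863241] [0.023 0.039 0.016]
T 0.068 [30 13 10 10 68] [314.39705882 207.73529412] [ 0.5269 -0.0325  0.0764] [ 0.52787131 -0.0328493   0.07678937] [0.036 0.035 0.016]
M 0.05 [ 7  7  6  7 11] [371.54545455 234.36363636] [ 0.4278 -0.2553  0.0626] [ 0.42543163 -0.25542561  0.059826  ] [0.023 0.018 0.015]
M 0.05 [14  7  5  8 16] [377.5625 236.    ] [ 0.4218 -0.2784  0.0644] [ 0.42365771 -0.28068767  0.05975649] [0.027 0.017 0.016]
M 0.068 [ 9  6 10 10 54] [375.27777778 235.7037037 ] [ 0.4226 -0.2686  0.0733] [ 0.42335788 -0.2695596   0.07525849] [0.035 0.035 0.014]
[0.40260553 0.02436201 0.00395906]
[ 0.56629704 -0.17393989  0.0032335 ]
```

View pics/c1.png

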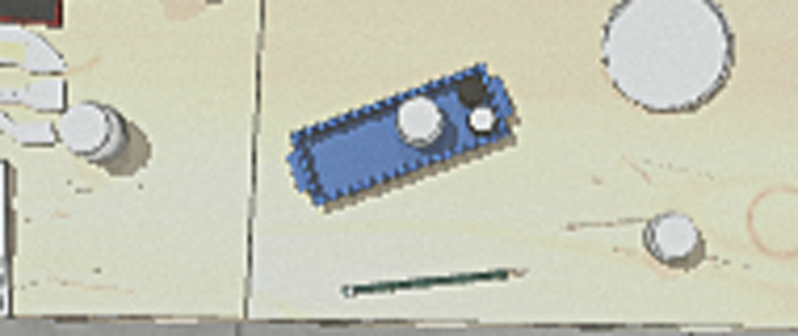

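The crop shows the tray with mid_in at crop (420,122). The small bottles are at the right (-y) end: black at (470,92), white at (482,120). The large bottle is on the left at (95,130) with its cap at 95 mm, and mid_out is on the right at (672,238). I'll refine these by casting rays.

```bash
cat >> h.py <<'E'
def caps(s,R,t,zs):
    "zs: list of (u,v,topz): height mask near pixel -> ray on cap top"
    P=cloud(s,R,t); out=[]
    for u,v,z in zs:
        k=(abs(P[...,2]-z-.003)<.009).astype('uint8'); w=np.zeros_like(k); cv2.circle(w,(int(u),int(v)),8,1,-1)
        n,l,st,c=cv2.connectedComponentsWithStats(k*w)
        i=1+np.argmax(st[1:,4]); out.append(ray(s,R,t,*c[i],z)[:2])
    return np.array(out)
def rot(v,a): c,s_=np.cos(a),np.sin(a); return np.array(v)@np.array([[c,-s_],[s_,c]])  # world->frame of yaw a
def go(p,yaw=None,st=None):
    "turn z (rad) and shift mm in tool axes to TCP p, tool-y line at angle yaw"
    from scipy.spatial.transform import Rotation as Ro
    st=st or ctrl.state(); R=Ro.from_euler('xyz',st['eef_rot']).as_matrix()
    d=R.T@(np.array(p)-st['ee_pos'])*1000; a=np.arctan2(R[1,1],R[0,1])
    dz=0 if yaw is None else -((yaw-a+np.pi/2)%np.pi-np.pi/2)
    return dz.__round__(3) if dz else 0,d.round(1)
E
python3 - <<'E'
from h import *
s,R,t=snap('top'); im=s['image']; hsv=cv2.cvtColor(im,cv2.COLOR_BGR2HSV)
m=cv2.inRange(hsv,(100,90,40),(125,255,255)); m[:185]=0;m[245:]=0;m[:,:270]=0;m[:,350:]=0
pts=cv2.findNonZero(m)[:,0]
w=np.array([ray(s,R,t,u,v,.036)[:2] for u,v in pts])
print('rect',cv2.minAreaRect((w*1000).astype('float32')))
for d in range(16,27,1):
    a=np.radians(d); q=rot(w,a); print(d,np.ptp(q,0).round(4),end=' ')
a=np.radians(20.5);q=rot(w,a); 
for lo in np.arange(q[:,1].min(),q[:,1].max(),.02):
    k=(q[:,1]>=lo)&(q[:,1]<lo+.02); print(lo.round(3),q[k,0].min().round(4),q[k,0].max().round(4))
c=caps(s,R,t,[(235,210,.095),(327,201,.064),(329,208,.061),(314,208,.077),(375,236,.071)])
print(c.round(4)); print(rot(c,a).round(4))
s,R,t=snap('scene'); im=s['image']; cv2.imwrite('pics/c2.png',cv2.resize(im[160:270,215:385],None,fx=4.5,fy=4.5,interpolation=cv2.INTER_CUBIC))
E
```

```text
rect ((514.2586669921875, -13.333663940429688), (70.80036163330078, 212.52377319335938), 20.929685592651367)
16 [0.0853 0.2136] 17 [0.0823 0.2133] 18 [0.0793 0.213 ] 19 [0.0763 0.2126] 20 [0.0734 0.2126] 21 [0.0708 0.2125] 22 [0.073  0.2125] 23 [0.0759 0.2129] 24 [0.0788 0.2132] 25 [0.0816 0.2134] 26 [0.0844 0.2136] -0.299 0.4449 0.5114
-0.279 0.4425 0.513
-0.259 0.4443 0.5121
-0.239 0.4422 0.5126
-0.219 0.444 0.5115
-0.199 0.4416 0.512
-0.179 0.4435 0.5123
-0.159 0.4413 0.5117
-0.139 0.4416 0.5106
-0.119 0.441 0.5111
-0.099 0.4424 0.51
[[ 0.5107  0.273 ]
 [ 0.5554 -0.0788]
 [ 0.5275 -0.0908]
 [ 0.5269 -0.0316]
 [ 0.4233 -0.2688]]
[[ 0.5739  0.0769]
 [ 0.4927 -0.2683]
 [ 0.4623 -0.2697]
 [ 0.4825 -0.2141]
 [ 0.3023 -0.4   ]]
```

View pics/c2.png

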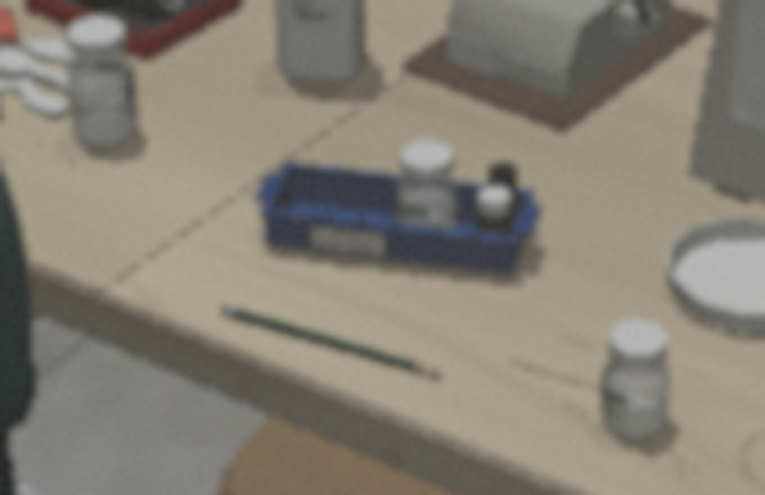

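The scene view agrees with the top view: the tray is at crop (400,215), mid_in at (428,185), the small bottles at (497,200), the large bottle at (100,85) and mid_out at (637,380). The tray yaw is about 21°, and the midpoint of the two small bottles lies on the tray axis as it should.

Run:
```python
from h import *
print(go([.527,-.032,.18],np.radians(21)))
```

```text
(np.float64(0.892), array([-511.3, -493.1,   25.5]))
```

Request:
move_arm(
  motion=[
    [[0,0,0,-34,-33,0,94],[0,0,0,-68,-66,0,94],[0,0,0,-102,-99,0,94],[0,0,0,-128,-123,0,94],[0,0,0,-128,-123,0,94]],
  ],
)

```text
t: 0.67
ee_pos: [0.2795, 0.4331, 0.2056]
eef_rot: [-3.141, 0.001, 2.823]
force: [0.9, -0.4, 0.4]
grip_width: 0.0942
finger_force: 0.0
```

Request:
move_arm(
  motion=[
    [[0,0,0,-28,-27,0,94],[0,0,0,-56,-54,0,94],[0,0,0,-84,-81,0,94],[0,0,0,-112,-108,0,94],[0,0,0,-140,-135,0,94]],
  ],
)

```text
t: 1.08
ee_pos: [0.3684, 0.265, 0.2056]
eef_rot: [3.141, 0.0, 2.829]
force: [1.3, 0.5, 0.8]
grip_width: 0.0938
finger_force: 0.0
```

Request:
move_arm(
  motion=[
    [[0,0,0,-28,-27,0,94],[0,0,0,-56,-54,0,94],[0,0,0,-84,-81,0,94],[0,0,0,-112,-108,0,94],[0,0,0,-140,-135,0,94]],
  ],
)

```text
t: 1.5
ee_pos: [0.4601, 0.0933, 0.2058]
eef_rot: [3.141, 0.0, 2.829]
force: [1.5, 1.2, 0.5]
grip_width: 0.094
finger_force: 0.0
```

Request:
move_arm(
  motion=[
    [[0,0,0.11,-28,-27,0,94],[0,0,0.22,-56,-54,0,94],[0,0,0.33,-84,-81,0,94],[0,0,0.44,-103,-100,0,94],[0,0,0.55,-103,-100,0,94]],
  ],
)

```text
t: 1.92
ee_pos: [0.5282, -0.0371, 0.2056]
eef_rot: [-3.141, 0.002, 2.267]
force: [0.2, 0.2, -0.1]
grip_width: 0.0942
finger_force: 0.0
```

Request:
move_arm(
  motion=[
    [[0,0,0.11,0,0,0,94],[0,0,0.22,0,0,0,94],[0,0,0.342,0,0,0,94],[0,0,0.342,0,0,0,94]],
  ],
)

```text
t: 2.25
ee_pos: [0.5268, -0.0316, 0.2054]
eef_rot: [-3.141, 0.0, 1.93]
force: [-0.2, 0.2, 0.5]
grip_width: 0.094
finger_force: 0.0
```

Run:
```python
from h import *
print(go([.527,-.032,.042],np.radians(21)))
```

```text
(np.float64(-0.007), array([-4.000e-01,  1.000e-01,  1.634e+02]))
```

Request:
move_arm(
  motion=[
    [[0,0,-0.007,0,0,40,94],[0,0,-0.007,0,0,80,94],[0,0,-0.007,0,0,120,94],[0,0,-0.007,0,0,155,94],[0,0,-0.007,0,0,163,94]],
  ],
)

```text
t: 2.67
ee_pos: [0.524, -0.0315, 0.038]
eef_rot: [-3.136, -0.002, 1.948]
force: [-1.3, -0.8, -0.9]
grip_width: 0.0939
finger_force: 0.0
```

Request:
move_arm(
  motion=[
    [[0,0,0,0,0,0,40],[0,0,0,0,0,0,40],[0,0,0,0,0,0,40],[0,0,0,0,0,0,40],[0,0,0,0,0,0,40]],
  ],
  newtons=8,
)

```text
t: 3.08
ee_pos: [0.5278, -0.0315, 0.044]
eef_rot: [3.139, 0.0, 1.945]
force: [-0.0, 0.2, 0.0]
grip_width: 0.0643
finger_force: 0.0
```

Request:
move_arm(
  motion=[
    [[0,0,0,0,0,0,40],[0,0,0,0,0,0,40],[0,0,0,0,0,0,40]],
  ],
)

```text
t: 3.33
ee_pos: [0.527, -0.0316, 0.0428]
eef_rot: [3.141, 0.0, 1.944]
force: [-0.1, 0.7, 6.8]
grip_width: 0.0461
finger_force: 8.0
```

Request:
move_arm(
  motion=[
    [[0,0,0,-3,-1,0,40],[0,0,0,-7,-2,0,40],[0,0,0,-11,-3,0,40],[0,0,0,-15,-3,0,40],[0,0,0,-15,-3,0,40]],
  ],
)

```text
t: 3.75
ee_pos: [0.5304, -0.0469, 0.0431]
eef_rot: [3.14, 0.0, 1.944]
force: [1.7, 2.5, 5.7]
grip_width: 0.0459
finger_force: 8.0
```

Request:
move_arm(
  motion=[
    [[0,0,0,-2,0,0,40],[0,0,0,-4,0,0,40],[0,0,0,-4,0,0,40]],
  ],
)

```text
t: 4.0
ee_pos: [0.5318, -0.0503, 0.043]
eef_rot: [3.14, 0.0, 1.944]
force: [-0.0, 4.7, 6.1]
grip_width: 0.0457
finger_force: 8.0
```

Request:
move_arm(
  motion=[
    [[0,0,0,-1,0,0,40],[0,0,0,-2,0,0,40],[0,0,0,-2,0,0,40]],
  ],
)

```text
t: 4.25
ee_pos: [0.5324, -0.052, 0.043]
eef_rot: [3.14, -0.0, 1.944]
force: [1.0, 4.1, 6.4]
grip_width: 0.046
finger_force: 8.0
```

Run:
```python
from h import *
st=ctrl.state(); print(st['force'],rot(st['ee_pos'][:2],np.radians(21)))
```

```text
[0.99630125 4.11536611 6.38538586] [ 0.47839277 -0.23933339]
```

Request:
move_arm(
  motion=[
    [[0,0,0,-1,0,0,40],[0,0,0,-2,0,0,40],[0,0,0,-2,0,0,40]],
  ],
)

```text
t: 4.5
ee_pos: [0.5331, -0.0539, 0.0429]
eef_rot: [3.14, 0.0, 1.944]
force: [1.0, 3.0, 5.7]
grip_width: 0.0457
finger_force: 8.0
```

Request:
move_arm(
  motion=[
    [[0,0,0,-1,0,0,40],[0,0,0,-2,0,0,40],[0,0,0,-2,0,0,40]],
  ],
)

```text
t: 4.75
ee_pos: [0.5338, -0.0559, 0.0429]
eef_rot: [3.14, 0.0, 1.944]
force: [0.3, 2.5, 4.5]
grip_width: 0.0452
finger_force: 8.0
```

Run:
```python
from h import *
st=ctrl.state(); print(st['force'],rot(st['ee_pos'][:2],np.radians(21)))
```

```text
[0.33442092 2.53761648 4.50781122] [ 0.47828214 -0.2434475 ]
```

Request:
move_arm(
  motion=[
    [[0,0,0,0,0,0,60],[0,0,0,0,0,0,80],[0,0,0,0,0,0,94],[0,0,0,0,0,0,94],[0,0,0,0,0,0,94]],
  ],
)

```text
t: 5.17
ee_pos: [0.533, -0.0561, 0.0424]
eef_rot: [-3.141, 0.0, 1.944]
force: [-0.3, -0.5, -0.1]
grip_width: 0.0758
finger_force: 0.0
```

Request:
move_arm(
  motion=[
    [[0,0,0,0,0,-20,94],[0,0,0,0,0,-60,94],[0,0,0,0,0,-100,94],[0,0,0,0,0,-140,94],[0,0,0,0,0,-160,94]],
  ],
)

```text
t: 5.58
ee_pos: [0.5342, -0.0566, 0.2068]
eef_rot: [3.138, 0.001, 1.943]
force: [0.2, -0.3, 0.1]
grip_width: 0.0941
finger_force: 0.0
```

Request:
move_arm(
  motion=[
    [[0,0,0,-20,-20,0,94],[0,0,0,-50,-50,0,94],[0,0,0,-75,-75,0,94],[0,0,0,-100,-100,0,94],[0,0,0,-120,-110,0,94]],
  ],
)

```text
t: 6.0
ee_pos: [0.4719, -0.2108, 0.2028]
eef_rot: [3.141, -0.0, 1.941]
force: [0.6, 0.2, 0.6]
grip_width: 0.0937
finger_force: 0.0
```

Run:
```python
from h import *
s,R,t=snap('top')
cv2.imwrite('pics/c3.png',cv2.resize(s['image'][180:260,270:400],None,fx=6,fy=6,interpolation=cv2.INTER_CUBIC))
print(ctrl.state()['ee_pos'],go([.423,-.2685,.12],np.radians(90+21)))
```

```text
[ 0.47219417 -0.21401374  0.20308061] (np.float64(-1.57), array([-33.1, -65.5,  83.1]))
```

View pics/c3.png

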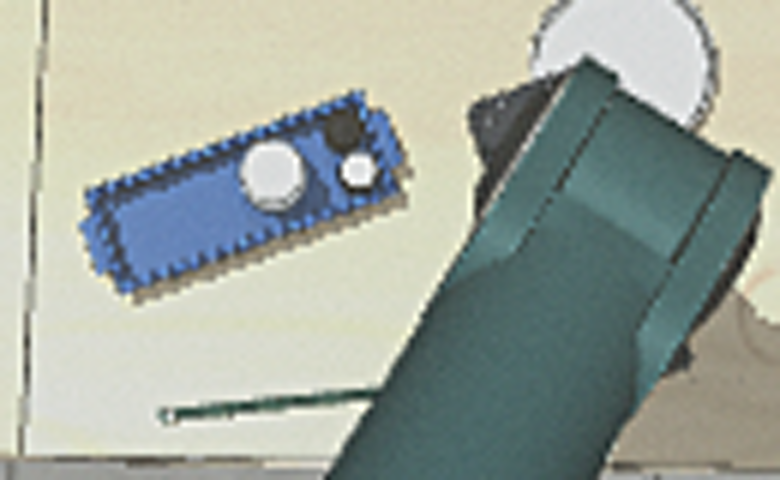

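The small bottles are still at the right end, at crop (345,130) and (358,170). The mid_in cap is at about (272,175), so it hardly moved; the pads seem to have slipped. I'll measure it.

Run:
```python
from h import *
s,R,t=snap('top')
c=caps(s,R,t,[(327,201,.064),(329,208,.061),(315,209,.077)]);print(c.round(4),rot(c,np.radians(21)).round(4))
```

```text
[[ 0.5548 -0.081 ]
 [ 0.5284 -0.0915]
 [ 0.5245 -0.0336]] [[ 0.4889 -0.2744]
 [ 0.4605 -0.2747]
 [ 0.4777 -0.2193]]
```

Run:
```python
from h import *
print(go([.5245,-.0336,.043],np.radians(21)))
```

```text
(np.float64(0.001), array([147.8, 112. , 159.7]))
```

Request:
move_arm(
  motion=[
    [[0,0,0,33,25,0,94],[0,0,0,66,50,0,94],[0,0,0,99,75,0,94],[0,0,0,132,100,0,94],[0,0,0,148,112,0,94]],
  ],
)

```text
t: 6.52
ee_pos: [0.5255, -0.0233, 0.2023]
eef_rot: [3.141, -0.001, 1.949]
force: [0.1, 0.9, 1.1]
grip_width: 0.0938
finger_force: 0.0
```

Request:
move_arm(
  motion=[
    [[0,0,0,0,0,38,94],[0,0,0,0,0,76,94],[0,0,0,0,0,114,94],[0,0,0,0,0,145,94],[0,0,0,0,0,159,94]],
  ],
)

```text
t: 6.93
ee_pos: [0.5227, -0.0284, 0.0397]
eef_rot: [-3.137, -0.001, 1.945]
force: [-0.6, -0.5, -0.2]
grip_width: 0.0943
finger_force: 0.0
```

Request:
move_arm(
  motion=[
    [[0,0,0,0,0,0,80],[0,0,0,0,0,0,60],[0,0,0,0,0,0,40],[0,0,0,0,0,0,40],[0,0,0,0,0,0,40]],
  ],
  newtons=25,
)

```text
t: 7.35
ee_pos: [0.5255, -0.029, 0.0447]
eef_rot: [3.14, 0.0, 1.944]
force: [0.3, -0.2, 1.0]
grip_width: 0.0642
finger_force: 0.0
```

Request:
move_arm(
  motion=[
    [[0,0,0,0,0,0,40],[0,0,0,0,0,0,40],[0,0,0,0,0,0,40],[0,0,0,0,0,0,40],[0,0,0,0,0,-1,40]],
  ],
)

```text
t: 7.77
ee_pos: [0.5248, -0.0292, 0.0445]
eef_rot: [-3.142, 0.0, 1.944]
force: [-0.2, 0.0, -0.6]
grip_width: 0.0455
finger_force: 25.0
```

Run:
```python
from h import *
st=ctrl.state(); print(st['ee_pos'],st['force'],rot(st['ee_pos'][:2],np.radians(21)),st['grip_width'])
```

```text
[ 0.52476798 -0.02923897  0.04450166] [-0.17103791  0.04436238 -0.5878331 ] [ 0.47943481 -0.21535696] 0.04550703151996473
```

Request:
move_arm(
  motion=[
    [[0,0,0,-3,0,0,40],[0,0,0,-7,-1,0,40],[0,0,0,-11,-1,0,40],[0,0,0,-15,-1,0,40],[0,0,0,-17,-1,0,40]],
  ],
)

```text
t: 8.18
ee_pos: [0.5302, -0.0463, 0.0444]
eef_rot: [-3.142, 0.0, 1.943]
force: [0.2, 0.6, -0.9]
grip_width: 0.0454
finger_force: 25.0
```

Request:
move_arm(
  motion=[
    [[0,0,0,-1,0,0,40],[0,0,0,-2,0,0,40],[0,0,0,-2,0,0,40]],
  ],
)

```text
t: 8.43
ee_pos: [0.5308, -0.0474, 0.0445]
eef_rot: [-3.142, 0.0, 1.944]
force: [-0.5, -0.6, -2.3]
grip_width: 0.0456
finger_force: 25.0
```

Request:
move_arm(
  motion=[
    [[0,0,0,-1,0,0,40],[0,0,0,-2,0,0,40],[0,0,0,-2,0,0,40]],
  ],
)

```text
t: 8.68
ee_pos: [0.5312, -0.0485, 0.0444]
eef_rot: [-3.141, -0.001, 1.944]
force: [-2.0, 3.4, 0.7]
grip_width: 0.0456
finger_force: 25.0
```

Request:
move_arm(
  motion=[
    [[0,0,0,-1,0,0,40],[0,0,0,-2,0,0,40],[0,0,0,-2,0,0,40]],
  ],
)

```text
t: 8.93
ee_pos: [0.5313, -0.0489, 0.0443]
eef_rot: [-3.14, -0.003, 1.945]
force: [-7.2, 12.6, 6.9]
grip_width: 0.0454
finger_force: 25.0
```

Run:
```python
from h import *
st=ctrl.state(); print(st['ee_pos'],st['force'],rot(st['ee_pos'][:2],np.radians(21)),st['grip_width'])
```

```text
[ 0.53125998 -0.0488876   0.04431049] [-7.22237125 12.55091335  6.85165312] [ 0.47845417 -0.23602705] 0.04540151147106811
```

Request:
move_arm(
  motion=[
    [[0,0,0,1,0,0,40],[0,0,0,2,0,0,40],[0,0,0,2,0,0,60],[0,0,0,2,0,0,80],[0,0,0,2,0,0,94]],
  ],
)

```text
t: 9.35
ee_pos: [0.5318, -0.0495, 0.0446]
eef_rot: [3.141, 0.001, 1.944]
force: [-0.1, -0.3, 0.0]
grip_width: 0.0618
finger_force: 0.0
```

Request:
move_arm(
  motion=[
    [[0,0,0,0,0,0,94],[0,0,0,0,0,-5,94],[0,0,0,0,0,-45,94],[0,0,0,0,0,-85,94],[0,0,0,0,0,-120,94]],
  ],
)

```text
t: 9.77
ee_pos: [0.5313, -0.0498, 0.1668]
eef_rot: [-3.141, 0.001, 1.943]
force: [0.7, 0.0, 0.3]
grip_width: 0.0932
finger_force: 0.0
```

Request:
move_arm(
  motion=[
    [[0,0,0,-28,-28,0,94],[0,0,0,-56,-56,0,94],[0,0,0,-84,-84,0,94],[0,0,0,-112,-112,0,94],[0,0,0,-130,-130,0,94]],
  ],
)

```text
t: 10.18
ee_pos: [0.4559, -0.221, 0.1653]
eef_rot: [3.141, 0.001, 1.941]
force: [0.1, -0.4, -0.1]
grip_width: 0.0942
finger_force: 0.0
```

Request:
move_arm(
  motion=[
    [[0,0,0,0,0,0,94],[0,0,0,0,0,0,94],[0,0,0,0,0,0,94]],
  ],
)

```text
t: 10.43
ee_pos: [0.4581, -0.2172, 0.1647]
eef_rot: [3.141, 0.0, 1.944]
force: [0.2, 1.0, -0.9]
grip_width: 0.0938
finger_force: 0.0
```

Run:
```python
from h import *
s,R,t=snap('top')
c=caps(s,R,t,[(327,201,.064),(329,208,.061),(320,207,.077)]);print(c.round(4),rot(c,np.radians(21)).round(4))
st=ctrl.state()
print(st['ee_pos'],st['eef_rot'],st['joint_pos'])
for y in(21,66,111): print(go([.423,-.2685,.036],np.radians(y),st))
P=cloud(s,R,t); d=P[150:245,350:470]; k=(d[...,2]>.015)&(d[...,1]>-.42)&(d[...,1]<-.18)&(d[...,0]<.75)
# dish extents
hsv=cv2.cvtColor(s['image'],cv2.COLOR_BGR2HSV)
```

```text
[[ 0.5548 -0.0802]
 [ 0.5269 -0.0915]
 [ 0.5323 -0.0525]] [[ 0.4892 -0.2737]
 [ 0.4591 -0.2742]
 [ 0.4781 -0.2398]]
[ 0.45833633 -0.21671802  0.16462401] [ 3.14131958e+00 -7.24495022e-05  1.94501894e+00] [-0.17338101  0.29987628  0.65732614  1.96298869 -0.22399622  0.95043528
  0.967868  ]
(np.float64(0.008), array([-35.3, -51.9, 128.6]))
(np.float64(-0.778), array([-35.3, -51.9, 128.6]))
(np.float64(-1.563), array([-35.3, -51.9, 128.6]))
```

Request:
move_arm(
  motion=[
    [[0,0,0.008,-20,-30,0,94],[0,0,0.008,-35,-52,0,94],[0,0,0.008,-35,-52,0,94],[0,0,0.008,-35,-52,10,94],[0,0,0.008,-35,-52,20,94]],
  ],
)

```text
t: 10.9
ee_pos: [0.4232, -0.268, 0.1439]
eef_rot: [3.141, 0.0, 1.938]
force: [0.6, 0.3, 0.2]
grip_width: 0.0937
finger_force: 0.0
```

Request:
move_arm(
  motion=[
    [[0,0,0,0,0,40,94],[0,0,0,0,0,80,94],[0,0,0,0,0,100,94],[0,0,0,0,0,108,94],[0,0,0,0,0,108,94]],
  ],
)

```text
t: 11.32
ee_pos: [0.4215, -0.2678, 0.0344]
eef_rot: [-3.139, -0.002, 1.937]
force: [0.3, -0.0, 0.2]
grip_width: 0.0939
finger_force: 0.0
```

Run:
```python
from h import *
print(go([.423,-.2685,.036],np.radians(21)))
```

```text
(np.float64(-0.0), array([-1.2,  1.2, -1.6]))
```

Request:
move_arm(
  motion=[
    [[0,0,0,0,0,0,80],[0,0,0,0,0,0,60],[0,0,0,0,0,0,40],[0,0,0,0,0,0,40],[0,0,0,0,0,0,40]],
  ],
  newtons=25,
)

```text
t: 11.73
ee_pos: [0.4227, -0.2692, 0.0372]
eef_rot: [3.14, 0.001, 1.936]
force: [0.2, 0.8, 0.3]
grip_width: 0.0642
finger_force: 0.0
```

Request:
move_arm(
  motion=[
    [[0,0,0,0,0,0,40],[0,0,0,0,0,0,40],[0,0,0,0,0,0,40],[0,0,0,0,0,0,40],[0,0,0,0,0,-4,40]],
  ],
)

```text
t: 12.15
ee_pos: [0.4218, -0.269, 0.0402]
eef_rot: [-3.141, -0.001, 1.936]
force: [-0.4, 0.1, -2.0]
grip_width: 0.0455
finger_force: 25.0
```

Request:
move_arm(
  motion=[
    [[0,0,0,0,0,-10,40],[0,0,0,0,0,-35,40],[0,0,0,0,0,-65,40],[0,0,0,0,0,-95,40],[0,0,0,0,0,-106,40]],
  ],
)

```text
t: 12.57
ee_pos: [0.423, -0.2701, 0.1505]
eef_rot: [3.139, 0.003, 1.935]
force: [0.7, -0.8, 0.3]
grip_width: 0.0453
finger_force: 25.0
```

Request:
move_arm(
  motion=[
    [[0,0,0,0,0,0,40],[0,0,0,0,0,0,40],[0,0,0,0,0,0,40]],
  ],
)

```text
t: 12.82
ee_pos: [0.4217, -0.2687, 0.1457]
eef_rot: [-3.141, -0.001, 1.936]
force: [0.1, 0.1, -1.9]
grip_width: 0.0454
finger_force: 25.0
```

Run:
```python
from h import *
a=np.radians(21); p=rot([.4780,-.1875],-a); print(p,go([*p,.145],a),ctrl.state()['force'])
```

```text
[ 0.51344543 -0.00374645] (np.float64(-0.001), array([214.7, 180.3,   0.8])) [ 0.05712931  0.12175525 -1.88254533]
```

Request:
move_arm(
  motion=[
    [[0,0,0,12,10,0,40],[0,0,0,38,32,0,40],[0,0,0,64,54,0,40],[0,0,0,90,76,0,40],[0,0,0,116,97,0,40]],
  ],
)

```text
t: 13.23
ee_pos: [0.471, -0.1246, 0.1454]
eef_rot: [-3.14, -0.001, 1.935]
force: [1.4, -0.9, -0.5]
grip_width: 0.0456
finger_force: 25.0
```

Request:
move_arm(
  motion=[
    [[0,0,0,26,22,0,40],[0,0,0,52,44,0,40],[0,0,0,77,65,0,40],[0,0,0,93,78,0,40],[0,0,0,99,83,0,40]],
  ],
)

```text
t: 13.65
ee_pos: [0.5136, -0.0007, 0.145]
eef_rot: [-3.139, -0.001, 1.94]
force: [-0.2, 0.4, -0.5]
grip_width: 0.0454
finger_force: 25.0
```

Request:
move_arm(
  motion=[
    [[0,0,0,0,0,0,40],[0,0,0,0,0,0,40],[0,0,0,0,0,0,40]],
  ],
)

```text
t: 13.9
ee_pos: [0.513, -0.0057, 0.1461]
eef_rot: [-3.141, 0.0, 1.934]
force: [0.1, -0.7, -0.5]
grip_width: 0.0454
finger_force: 25.0
```

Run:
```python
from h import *
a=np.radians(21); p=rot([.4780,-.1875],-a)
s,R,t=snap('top'); st=ctrl.state(); print(go([*p,.043],a,st),st['ee_pos'],rot(st['ee_pos'][:2],a))
cv2.imwrite('pics/c4.png',cv2.resize(s['image'][180:240,270:350],None,fx=7,fy=7,interpolation=cv2.INTER_CUBIC))
s,R,t=snap('scene');cv2.imwrite('pics/c5.png',cv2.resize(s['image'][140:240,240:360],None,fx=5,fy=5,interpolation=cv2.INTER_CUBIC))
```

```text
(np.float64(-0.004), array([  1.7,   1.1, 103.3])) [ 0.51303729 -0.0056765   0.14625253] [ 0.4769273  -0.18915559]
```

View pics/c5.png

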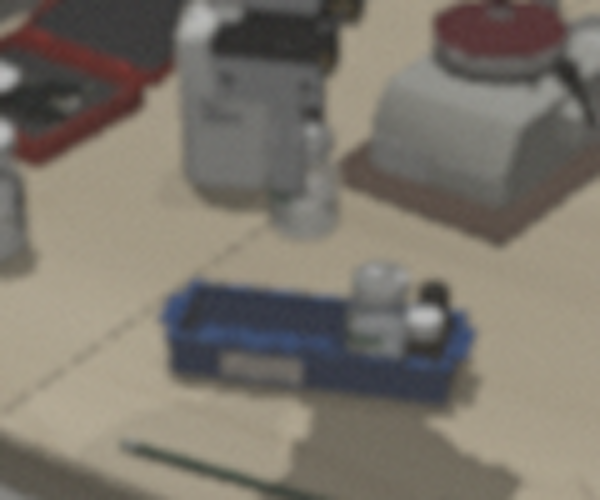

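The scene view shows the held bottle hanging upright at crop (305,185). In the tray, mid_in at (378,310) is now snug against the small pair at (425,325). Next I lower the bottle.

Request:
move_arm(
  motion=[
    [[0,0,0,1,1,25,40],[0,0,0,2,1,50,40],[0,0,0,2,1,70,40],[0,0,0,2,1,85,40],[0,0,0,2,1,92,40]],
  ],
)

```text
t: 14.42
ee_pos: [0.5127, -0.0028, 0.0528]
eef_rot: [-3.139, -0.0, 1.935]
force: [-0.2, -0.0, -1.3]
grip_width: 0.0455
finger_force: 25.0
```

Request:
move_arm(
  motion=[
    [[0,0,0,0,0,2,40],[0,0,0,0,0,4,40],[0,0,0,0,0,6,40],[0,0,0,0,0,8,40],[0,0,0,0,0,8,40]],
  ],
)

```text
t: 14.83
ee_pos: [0.514, -0.0018, 0.0468]
eef_rot: [3.141, 0.0, 1.936]
force: [-0.0, -0.3, -0.7]
grip_width: 0.0455
finger_force: 25.0
```

Run:
```python
from h import *
a=np.radians(21); p=rot([.4780,-.193],-a)
st=ctrl.state(); print(go([*p,.042],a,st),st['ee_pos'],rot(st['ee_pos'][:2],a),st['force'])
```

```text
(np.float64(-0.001), array([-7.1, -1.2,  4.8])) [ 0.51397888 -0.00180171  0.0467612 ] [ 0.47919495 -0.1858756 ] [-0.04870455 -0.32757119 -0.71755648]
```

Down until it touches, then slide towards -y.

Request:
move_arm(
  motion=[
    [[0,0,0,0,-1,1,40],[0,0,0,0,-1,2,40],[0,0,0,0,-1,3,40],[0,0,0,0,-1,3,40],[0,0,0,0,-1,3,40]],
  ],
)

```text
t: 15.25
ee_pos: [0.5128, -0.0022, 0.0435]
eef_rot: [-3.142, 0.0, 1.936]
force: [-0.8, -0.1, -1.3]
grip_width: 0.0453
finger_force: 25.0
```

Request:
move_arm(
  motion=[
    [[0,0,0,-1,0,0,40],[0,0,0,-3,0,0,40],[0,0,0,-5,0,0,40],[0,0,0,-5,0,0,40]],
  ],
)

```text
t: 15.58
ee_pos: [0.5148, -0.0074, 0.0435]
eef_rot: [3.141, 0.0, 1.935]
force: [-0.8, -0.8, -1.2]
grip_width: 0.0456
finger_force: 25.0
```

Request:
move_arm(
  motion=[
    [[0,0,0,-1,0,0,40],[0,0,0,-2,0,0,40],[0,0,0,-2,0,0,40]],
  ],
)

```text
t: 15.83
ee_pos: [0.5154, -0.009, 0.0435]
eef_rot: [-3.142, 0.0, 1.936]
force: [-0.6, -0.0, -1.7]
grip_width: 0.0457
finger_force: 25.0
```

Request:
move_arm(
  motion=[
    [[0,0,0,0,0,0.5,40],[0,0,0,-1,0,0.5,40],[0,0,0,-2,0,0.5,40],[0,0,0,-2,0,0.5,40]],
  ],
)

```text
t: 16.17
ee_pos: [0.5158, -0.0101, 0.0429]
eef_rot: [-3.141, -0.001, 1.936]
force: [-2.4, 3.3, 0.8]
grip_width: 0.0455
finger_force: 25.0
```

Request:
move_arm(
  motion=[
    [[0,0,0,0,0,0.5,40],[0,0,0,-0.5,0,0.5,40],[0,0,0,-1,0,0.5,40],[0,0,0,-1,0,0.5,40]],
  ],
)

```text
t: 16.5
ee_pos: [0.5159, -0.0102, 0.0427]
eef_rot: [-3.141, -0.002, 1.937]
force: [-7.8, 8.2, 10.8]
grip_width: 0.0453
finger_force: 25.0
```

Request:
move_arm(
  motion=[
    [[0,0,0,1,0,-0.5,40],[0,0,0,1.5,0,-0.5,50],[0,0,0,1.5,0,-0.5,70],[0,0,0,1.5,0,-0.5,94],[0,0,0,1.5,0,-0.5,94]],
  ],
)

```text
t: 16.92
ee_pos: [0.516, -0.0104, 0.043]
eef_rot: [3.141, 0.0, 1.936]
force: [-0.2, -0.4, 0.1]
grip_width: 0.0666
finger_force: 0.0
```

Request:
move_arm(
  motion=[
    [[0,0,0,0,0,0,94],[0,0,0,0,0,-10,94],[0,0,0,0,0,-45,94],[0,0,0,0,0,-85,94],[0,0,0,0,0,-125,94]],
  ],
)

```text
t: 17.33
ee_pos: [0.5152, -0.0108, 0.1699]
eef_rot: [-3.14, 0.0, 1.935]
force: [0.9, 0.6, 0.2]
grip_width: 0.0935
finger_force: 0.0
```

Request:
move_arm(
  motion=[
    [[0,0,0,35,10,0,94],[0,0,0,75,20,0,94],[0,0,0,115,30,0,94],[0,0,0,150,40,0,94],[0,0,0,170,45,0,94]],
  ],
)

```text
t: 17.75
ee_pos: [0.4964, 0.1689, 0.1688]
eef_rot: [3.141, -0.001, 1.939]
force: [-0.4, -0.2, 0.4]
grip_width: 0.0939
finger_force: 0.0
```

Request:
move_arm(
  motion=[
    [[0,0,0,0,0,0,94],[0,0,0,0,0,0,94],[0,0,0,0,0,0,94]],
  ],
)

```text
t: 18.0
ee_pos: [0.4974, 0.1637, 0.1684]
eef_rot: [3.141, 0.0, 1.935]
force: [0.4, -0.5, -0.1]
grip_width: 0.094
finger_force: 0.0
```

Run:
```python
from h import *
a=np.radians(21)
s,R,t=snap('top'); st=ctrl.state(); print(go([.5107,.273,.040],a,st),st['ee_pos'],st['joint_pos'])
cv2.imwrite('pics/c6.png',cv2.resize(s['image'][150:250,220:360],None,fx=5,fy=5,interpolation=cv2.INTER_CUBIC))
P=cloud(s,R,t); k=(P[...,2]>.13)&(P[...,2]<.19); k[:140]=0;k[190:]=0;k[:,:240]=0;k[:,275:]=0
print('flask',P[k].mean(0),P[k].min(0),P[k].max(0))
```

```text
(np.float64(-0.003), array([ 97.8,  51.3, 128.3])) [0.49748951 0.16338522 0.1683457 ] [-0.80972696  0.30614847  0.51806221  1.91751655 -0.18223244  0.96369975
  0.15609806]
flask [0.69756746 0.18904177 0.14509978] [0.6654669  0.15310266 0.13005618] [0.73197045 0.22576294 0.17599839]
```

View pics/c6.png

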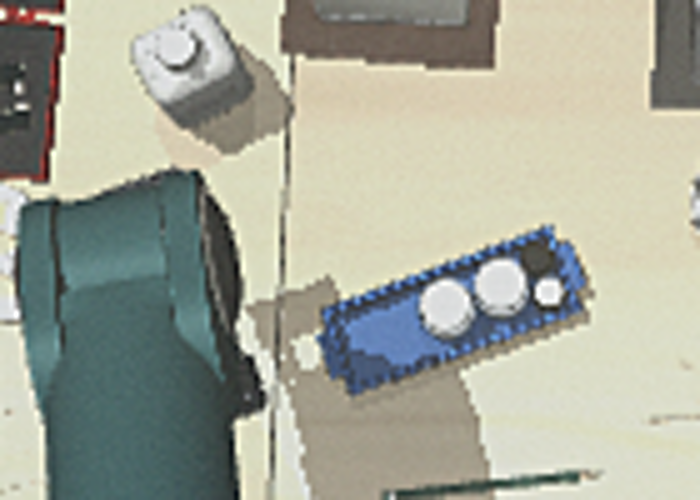

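The top view shows both medium bottles snug, at crop (447,307) and (500,287), against the small pair, and the left third of the tray is free. Next is the large bottle.

Request:
move_arm(
  motion=[
    [[0,0,0,35,18,0,94],[0,0,0,70,36,0,94],[0,0,0,92,48,0,94],[0,0,0,98,51,0,94],[0,0,0,98,51,0,94]],
  ],
)

```text
t: 18.47
ee_pos: [0.5101, 0.2752, 0.1678]
eef_rot: [-3.141, 0.0, 1.937]
force: [-0.2, -1.1, -0.5]
grip_width: 0.0941
finger_force: 0.0
```

Request:
move_arm(
  motion=[
    [[0,0,0,0,0,10,94],[0,0,0,0,0,50,94],[0,0,0,0,0,90,94],[0,0,0,0,0,118,94],[0,0,0,0,0,126,94]],
  ],
)

```text
t: 18.88
ee_pos: [0.508, 0.2709, 0.0377]
eef_rot: [-3.136, 0.002, 1.933]
force: [-0.9, -0.4, -0.3]
grip_width: 0.094
finger_force: 0.0
```

Request:
move_arm(
  motion=[
    [[0,0,0,0,0,0,94],[0,0,0,0,0,0,94]],
  ],
)

```text
t: 19.05
ee_pos: [0.5107, 0.2734, 0.043]
eef_rot: [3.141, 0.0, 1.934]
force: [0.2, -0.3, 0.8]
grip_width: 0.094
finger_force: 0.0
```

Run:
```python
from h import *
print(go([.5107,.273,.042],np.radians(21)))
```

```text
(np.float64(-0.003), array([-0.4, -0.1,  1. ]))
```

Request:
move_arm(
  motion=[
    [[0,0,0,0,0,0,80],[0,0,0,0,0,0,60],[0,0,0,0,0,0,45],[0,0,0,0,0,0,45],[0,0,0,0,0,0,45]],
  ],
  newtons=25,
)

```text
t: 19.47
ee_pos: [0.5101, 0.2747, 0.0425]
eef_rot: [3.141, -0.0, 1.936]
force: [0.6, -0.1, -0.0]
grip_width: 0.0641
finger_force: 0.0
```

Request:
move_arm(
  motion=[
    [[0,0,0,0,0,0,45],[0,0,0,0,0,0,45],[0,0,0,0,0,0,45],[0,0,0,0,0,0,45],[0,0,0,0,0,-3,45]],
  ],
)

```text
t: 19.88
ee_pos: [0.5095, 0.2742, 0.0445]
eef_rot: [-3.141, 0.0, 1.936]
force: [-0.9, 0.0, -1.6]
grip_width: 0.0535
finger_force: 25.0
```

Request:
move_arm(
  motion=[
    [[0,0,0,0,0,-12,45],[0,0,0,0,0,-40,45],[0,0,0,0,0,-70,45],[0,0,0,0,0,-90,45],[0,0,0,0,0,-97,45]],
  ],
)

```text
t: 20.3
ee_pos: [0.511, 0.2749, 0.1456]
eef_rot: [3.138, -0.001, 1.935]
force: [-0.2, -0.1, -2.1]
grip_width: 0.0533
finger_force: 25.0
```

Request:
move_arm(
  motion=[
    [[0,0,0,0,0,0,45],[0,0,0,0,0,0,45],[0,0,0,0,0,0,45]],
  ],
)

```text
t: 20.55
ee_pos: [0.5092, 0.2742, 0.1407]
eef_rot: [-3.14, 0.001, 1.936]
force: [0.9, 0.3, -2.1]
grip_width: 0.0538
finger_force: 25.0
```

Run:
```python
from h import *
a=np.radians(21)
s,R,t=snap('top')
c=caps(s,R,t,[(327,201,.064),(329,208,.061),(320,207,.077),(309,211,.077)]);q=rot(c,a);print(q.round(4))
im=s['image']; hsv=cv2.cvtColor(im,cv2.COLOR_BGR2HSV)
m=cv2.inRange(hsv,(100,90,40),(125,255,255)); m[:185]=0;m[245:]=0;m[:,:270]=0;m[:,350:]=0
w=np.array([ray(s,R,t,u,v,.036)[:2] for u,v in cv2.findNonZero(m)[:,0]]); r=rot(w,a)
for lo in np.arange(-.30,-.09,.02):
    k=(r[:,1]>=lo)&(r[:,1]<lo+.02)
    if k.any(): print(lo.round(3),r[k,0].min().round(4),r[k,0].max().round(4))
mx=(r[:,0]<.458)|(r[:,0]>.498); print('wall y ends',r[mx,1].min(),r[mx,1].max(),'lugs',r[~mx,1].min(),r[~mx,1].max())
p=rot([.4782,-.140],-a); st=ctrl.state(); print(p,go([*p,st['ee_pos'][2]],a,st),st['ee_pos'],st['force'])
```

```text
[[ 0.487  -0.2681]
 [ 0.4592 -0.2739]
 [ 0.4767 -0.2401]
 [ 0.4778 -0.1939]]
-0.3 0.4434 0.5103
-0.28 0.4401 0.5106
-0.26 0.4422 0.51
-0.24 0.4402 0.5107
-0.22 0.4419 0.51
-0.2 0.4399 0.5104
-0.18 0.441 0.5107
-0.16 0.44 0.5104
-0.14 0.4404 0.5098
-0.12 0.4401 0.5102
-0.1 0.458 0.4929
wall y ends -0.2929559404785025 -0.1007741466873422 lugs -0.30301664629573033 -0.09050019411435109
[0.49660967 0.04067029] (np.float64(-0.001), array([-213.6,  -95.1,    0.4])) [0.50918806 0.27410977 0.14060771] [ 0.32277416  1.02564878 -3.0597046 ]
```

Request:
move_arm(
  motion=[
    [[0,0,0,-12,-5,0,45],[0,0,0,-38,-17,0,45],[0,0,0,-64,-29,0,45],[0,0,0,-90,-41,0,45],[0,0,0,-115,-52,0,45]],
  ],
)

```text
t: 21.02
ee_pos: [0.5016, 0.1461, 0.1412]
eef_rot: [-3.14, 0.0, 1.935]
force: [0.8, 0.8, -2.6]
grip_width: 0.054
finger_force: 25.0
```

Request:
move_arm(
  motion=[
    [[0,0,0,-25,-11,0,45],[0,0,0,-50,-22,0,45],[0,0,0,-75,-34,0,45],[0,0,0,-91,-42,0,45],[0,0,0,-97,-45,0,45]],
  ],
)

```text
t: 21.43
ee_pos: [0.494, 0.0383, 0.1415]
eef_rot: [-3.14, 0.001, 1.932]
force: [-0.2, -0.5, -1.6]
grip_width: 0.0538
finger_force: 25.0
```

Request:
move_arm(
  motion=[
    [[0,0,0,0,0,0,45],[0,0,0,0,0,0,45],[0,0,0,0,0,0,45]],
  ],
)

```text
t: 21.68
ee_pos: [0.4949, 0.0429, 0.1417]
eef_rot: [-3.141, -0.0, 1.937]
force: [-0.1, 0.5, -2.1]
grip_width: 0.0536
finger_force: 25.0
```

Run:
```python
from h import *
a=np.radians(21); p=rot([.4763,-.138],-a); st=ctrl.state(); print(go([*p,.095],a,st),st['ee_pos'],st['force'],st['eef_rot'])
```

```text
(np.float64(-0.0), array([-0.7, -1.1, 46.7])) [0.49490857 0.04294962 0.14170407] [-0.13799902  0.52718343 -2.05869467] [-3.14119612e+00 -1.41418639e-04  1.93713193e+00]
```

Lower it to just above the rim (foot at about 44 mm), settle and fine-adjust.

Request:
move_arm(
  motion=[
    [[0,0,0,0,0,20,45],[0,0,0,-1,-1,40,45],[0,0,0,-1,-1,54,45],[0,0,0,-1,-1,54,45],[0,0,0,-1,-1,54,45]],
  ],
)

```text
t: 22.1
ee_pos: [0.4942, 0.0412, 0.0877]
eef_rot: [-3.14, 0.0, 1.937]
force: [0.4, 0.1, -1.3]
grip_width: 0.054
finger_force: 25.0
```

Run:
```python
from h import *
s,R,t=snap('scene'); a=np.radians(21); p=rot([.4763,-.138],-a); st=ctrl.state(); print(go([*p,.0485],a,st),st['ee_pos'],st['force'])
cv2.imwrite('pics/c7.png',cv2.resize(s['image'][150:230,255:345],None,fx=6.5,fy=6.5,interpolation=cv2.INTER_CUBIC))
```

```text
(np.float64(-0.001), array([ 0.9, -0.2, 39.9])) [0.494615   0.04109526 0.08841057] [ 0.04627872 -0.9379066  -1.79136271]
```

View pics/c7.png

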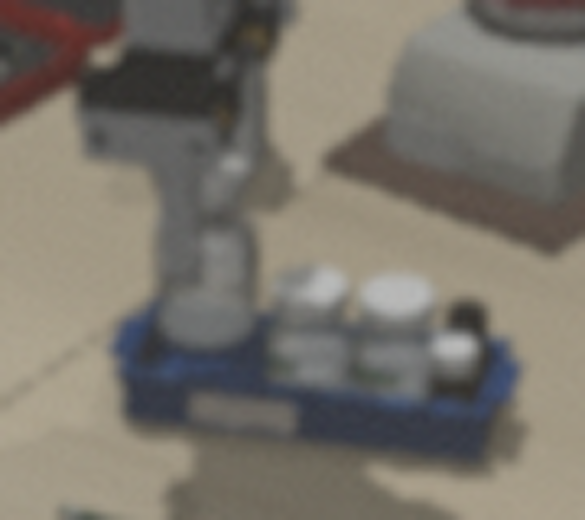

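The large bottle hangs upright over the free end of the tray, its foot at crop (205,335), clear of the medium bottle at (310,320). I'll lower it slowly and watch the force.

Request:
move_arm(
  motion=[
    [[0,0,0,1,0,4,45],[0,0,0,1,0,8,45],[0,0,0,1,0,12,45],[0,0,0,1,0,14,45],[0,0,0,1,0,14,45]],
  ],
)

```text
t: 22.57
ee_pos: [0.4938, 0.0414, 0.0736]
eef_rot: [-3.141, 0.0, 1.936]
force: [-0.2, 0.1, -2.0]
grip_width: 0.0537
finger_force: 25.0
```

Request:
move_arm(
  motion=[
    [[0,0,0,0,0,3,45],[0,0,0,0,0,6,45],[0,0,0,0,0,6,45]],
  ],
)

```text
t: 22.82
ee_pos: [0.4938, 0.0414, 0.0675]
eef_rot: [-3.141, 0.0, 1.936]
force: [-0.6, -1.1, -2.4]
grip_width: 0.0538
finger_force: 25.0
```

Request:
move_arm(
  motion=[
    [[0,0,0,0,0,4,45],[0,0,0,0,0,8,45],[0,0,0,0,0,12,45],[0,0,0,0,0,15,45],[0,0,0,0,0,15,45]],
  ],
)

```text
t: 23.23
ee_pos: [0.4936, 0.0414, 0.0523]
eef_rot: [-3.141, 0.0, 1.936]
force: [-0.6, -0.4, -2.3]
grip_width: 0.0537
finger_force: 25.0
```

Request:
move_arm(
  motion=[
    [[0,0,0,0,0,1,45],[0,0,0,0,0,2,45],[0,0,0,0,0,3,45],[0,0,0,0,0,3,45]],
  ],
)

```text
t: 23.57
ee_pos: [0.494, 0.0415, 0.0499]
eef_rot: [-3.142, 0.0, 1.936]
force: [0.8, 0.5, -1.8]
grip_width: 0.054
finger_force: 25.0
```

Request:
move_arm(
  motion=[
    [[0,0,0,0,0,0.5,45],[0,0,0,0,0,1,45],[0,0,0,0,0,1.5,45],[0,0,0,0,0,1.5,45]],
  ],
)

```text
t: 23.9
ee_pos: [0.494, 0.0415, 0.0484]
eef_rot: [-3.142, 0.0, 1.936]
force: [0.5, -0.3, -1.4]
grip_width: 0.0535
finger_force: 25.0
```

Request:
move_arm(
  motion=[
    [[0,0,0,0,0,0.5,45],[0,0,0,0,0,0.5,45]],
  ],
)

```text
t: 24.07
ee_pos: [0.4941, 0.0415, 0.0482]
eef_rot: [3.142, -0.0, 1.936]
force: [-2.1, 0.2, 4.4]
grip_width: 0.0538
finger_force: 25.0
```

Floor contact. Release and withdraw.

Request:
move_arm(
  motion=[
    [[0,0,0,0,0,0,56],[0,0,0,0,0,0,65],[0,0,0,0,0,0,80],[0,0,0,0,0,0,94],[0,0,0,0,0,0,94]],
  ],
)

```text
t: 24.48
ee_pos: [0.4941, 0.0415, 0.048]
eef_rot: [3.142, 0.0, 1.936]
force: [-0.5, -0.3, -0.1]
grip_width: 0.0795
finger_force: 0.0
```

Request:
move_arm(
  motion=[
    [[0,0,0,0,0,0,94],[0,0,0,0,0,-15,94],[0,0,0,0,0,-55,94],[0,0,0,0,0,-95,94],[0,0,0,0,0,-130,94]],
  ],
)

```text
t: 24.9
ee_pos: [0.4938, 0.041, 0.18]
eef_rot: [-3.141, 0.001, 1.935]
force: [0.2, 0.3, 0.4]
grip_width: 0.0941
finger_force: 0.0
```

Request:
move_arm(
  motion=[
    [[0,0,0,35,0,0,94],[0,0,0,75,0,0,94],[0,0,0,115,0,0,94],[0,0,0,150,0,0,94],[0,0,0,170,0,0,94]],
  ],
)

```text
t: 25.32
ee_pos: [0.4316, 0.2038, 0.1781]
eef_rot: [3.141, -0.001, 1.939]
force: [-0.5, 0.7, 0.4]
grip_width: 0.0938
finger_force: 0.0
```

Request:
move_arm(
  motion=[
    [[0,0,0,0,0,0,94],[0,0,0,0,0,0,94],[0,0,0,0,0,0,94]],
  ],
)

```text
t: 25.57
ee_pos: [0.4336, 0.1995, 0.178]
eef_rot: [-3.142, 0.0, 1.935]
force: [-0.4, -0.3, 0.3]
grip_width: 0.094
finger_force: 0.0
```

Run:
```python
from h import *
a=np.radians(21)
s,R,t=snap('top')
c=caps(s,R,t,[(327,201,.064),(329,208,.061),(320,207,.077),(309,211,.077),(297,213,.101)]);print((rot(c,a)-[.4763,-.1968]).round(4))
i=cv2.resize(s['image'][180:240,270:350],None,fx=6,fy=6,interpolation=cv2.INTER_CUBIC)
s,R,t=snap('scene');j=cv2.resize(s['image'][170:230,265:345][:, :],None,fx=6,fy=6,interpolation=cv2.INTER_CUBIC)
cv2.imwrite('pics/c8.png',cv2.resize(np.vstack([i,j]),(400,600)))
st=ctrl.state();print(st['ee_pos'],st['force'],st['t'])
```

```text
[[ 0.0109 -0.0677]
 [-0.0157 -0.0775]
 [ 0.001  -0.0424]
 [ 0.0006  0.0017]
 [-0.0003  0.0556]]
[0.43379425 0.19917705 0.17798078] [-0.63741786 -0.38421067 -0.90677044] 25.6667
```

View pics/c8.png

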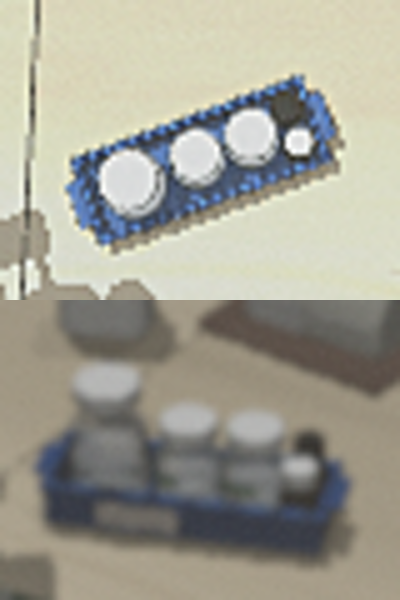

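Both views (top half and bottom half of the picture) show all five bottles upright in one row in the tray, large to small from left to right, with the gripper clear. The measured positions are all inside the limits.

```bash
python3 -c "
from plant import job; print(job.sign_off())"
```

```text
the job is handed in; nothing more can be done
None
```

All five bottles stand upright in one row in the blue tray, the gripper is clear of them, and the job is handed in at about 26 s; the first slide of the medium bottle slipped and was repeated with a firmer grip, and sign-off returned no verdict.

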